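Fit the keyed cog on a display-turntable drive

ROBOT

A 6-joint arm with a two-finger parallel gripper is mounted at the origin on the work surface. World frame = base frame: x ahead of the robot, y to its left, z up, the work surface at z = 0. Lengths are in m, angles in rad, forces in N, time in s.
With the tool pointing down it reaches from about 0.35 to 0.975 m from the base axis. Payload 4.9 kg.
Tool frame: the origin (TCP) lies at the very end of the fingers, on their centre line; the grasp point (between the pads) lies 19 mm behind it; z points along the fingers, y is the line along which they close (so a half turn about z gives the same grasp; the last joint's range is limited). The gripper opens to 85 mm and grips with 20 to 120 N. Pads are 22 mm wide; open, the fingers measure 114 mm over their backs; the gripper's body (76 mm by 85 mm) begins 54 mm behind the grasp point. The pads swing forward as they close: fully open they stand 13 mm farther back than shut.
Start: joints at [-1.411, 0.053, 1.613, -0, 1.476, -0.119], TCP at [0.172, -0.601, 0.231] pointing down, gripper open.
Joint ranges: [-3.01, 3.01], [-1.01, 2.22], [0.06, 2.58], [-1.02, 4.17], [0.09, 2.62], [-3.14, 3.14]. Speed limits (rad/s): [2.57, 2.57, 3.14, 3.14, 3.14, 3.14].

INTERFACE

Orientations are given as a rotation vector (axis times angle).
In Python, from station import ctrl, imaging gives the robot as it stands.
- The arm moves only by the tool play_rows, never from a script. Its argument "series" is a list of rows, each a list of 3 entries, a list of its own where there are three numbers: the opening, from 0 (shut) to 1 (fully open), then the shift along the tool's x, y, z each as a share of 0.05 m, from -1 to 1, then the turn, a rotation vector about the tool's x, y, z each as a share of 8 degrees, from -1 to 1. In form: [[grip, [dx, dy, dz], [ax, ay, az]], ...]. A call has 1 to 8 rows; each row shifts and turns the commanded pose from where the row before left it, along the tool's axes as they then stand; what a row does not reach is not made up. A row lasts 1/8 s, in which the tool goes at most 62.5 mm and 10.7 degrees, less where a joint would pass 70% of its speed; a pose out of reach is approached as far as the arm can. A call with a number of a shift or a turn outside -1 to 1 is refused whole. A call with a gripper value outside its range is refused whole. The fingers move at their own pace and stop on an object; "force" is the grip in N (left out, the last holds). Time passes only in rows, so rows that do not move let the fingers close. It gives the time, the measured TCP pose, the force, the opening and the grip force at its end, in the units of the state.
- ctrl.get_obs(): the state, without advancing time (a new reading comes with each control period).
- imaging.get_image(name): name is "side" or "top" or "wrist"; returns a dict with "color" (480x640x3 uint8, blue, green, red), "fx", "fy", "cx", "cy" (pixels), "extrinsics" (4x4, takes a point from world to camera coordinates); the wrist camera has in their place "hand_eye" (4x4, takes a point from camera to tool coordinates, whose origin is the TCP and whose axes are the flange's). Camera axes: x right, y down, z forward; pixel columns grow to the right and rows downward; lengths in m; the calibration is good to about 2 mm. A picture is of the moment at which its call begins: read the wrist's pose just before it. There is no depth.
- ctrl.finish_job(): hands the job in; it is judged then, once.
The state is a dict: "t": time; "q": joint angles; "dq": joint speeds; "effort": joint torques, N m; "tool_pos": TCP position; "tool_rot": TCP orientation; "contact_force": force on the tool from outside, world axes, zero at the start; "wrist_torque": the same for the moment, N m; "opening": finger opening in m; "grip_force": force on a finger pad.
Only numpy, scipy, OpenCV 4.12 (cv2) and the standard library are available. Lean on these libraries where they do the work, as an engineer would, in place of code of your own. Each camera call takes 0.05 s, during which the arm holds its last target. There are 200 camera calls.

TASK

Pick out the large cog that has a keyway cut through its boss and slide it onto the upright hub of the grey drive unit, turned so that the keyway passes over the hub's broad master spline, until it lies flat and fully home on the dark flange; then let go. Leave the other two cogs where they lie.

Things in the scene. Friction and masses are not known exactly. Their poses are not given: they have to be found in the camera images.
- cog: The right cog, loose, 0.2 kg aluminium, lying flat: toothed disc 92 mm across, 12 mm thick; on it a 12-sided boss 56 mm across, up to 44 mm height; 36 mm through bore; a 20 mm wide keyway through one side of the boss, full height, so from above it is C-shaped. Origin: centre of underside. +z up, +x out through the keyway; 15 mm wide flats on the boss at +y and -y suit a grip from above.
- plain_cog: Bystander cog of the same size and metal (92 mm disc, 56 mm boss to 44 mm height, 36 mm bore) but with a closed round boss without keyway: it cannot go on. Origin: centre of the underside.
- small_cog: Bystander: a small aluminium cog, disc 57 mm across and 10 mm thick, boss 35 mm across to 30 mm height, 22 mm bore with a 12 mm keyway: too small for the hub. Origin: centre of the underside.
- drive: Fixed grey housing 100x100x36 mm; dark flange 68 mm wide, its top at z 40 mm, seats the cog (cog origin 40 mm above this one, 3.5 mm sideways play). Hub 29 mm across to z 68, tapered nose to z 86. One master spline 10 mm wide, round-topped, from the flange to z 68, reaches 23 mm from the axis. Origin: centre of underside, on the hub axis. +z up, +x out along the spline; cog's +x must match.
There are look-alikes about, which are no part of the job. What is shaped like the cog but green, pink or purple is not meant.

How it is judged:
At the end, for the whole second after the job is handed in: The keyed cog sits on the drive's hub: its origin within 10 mm of the hub's axis sideways and 35 to 45 mm above the drive's origin (on the flange), its axis within 0.1 rad of vertical, its keyway within 0.5 rad of the master spline's direction, at rest (horizontal distance between cog and drive below 0.01 m and z of cog in the frame of drive between 0.035 and 0.045 m and angle between cog's own z axis and vertical below 0.1 rad and angle between the x axis of cog and the x axis of drive, either way round below 0.5 rad and linear speed of cog below 0.02 m/s); the robot touches nothing.
It fails at once if the plain cog is moved more than 30 mm (distance of plain_cog from where it was at the start of the episode above 0.03 m).
It fails at once if the small cog is moved more than 30 mm (distance of small_cog from where it was at the start of the episode above 0.03 m).
It also fails if it takes over 35 s, if anything falls off the work surface, if the arm or the gripper's body presses on something with over 40 N, if the wrist force passes 120 N, or if a joint passes its speed limit or range.

## Working session

There is one attempt and no reset: what is moved stays moved. The work goes in short steps, Python scripts to look and compute and a tool call to move; the robot and the scene stay as the last step left them, time stands still between calls to the robot, and variables do not carry over. Pictures are saved under pics/ and viewed, at most 10 in all, crops included, and the job is handed in when it is done.

Besides the shell and the picture viewer there is one more tool, called after "Emit:" by a JSON object that holds its "op" and its "data", one argument or row to a line. play_rows: Moves the arm, as the interface text tells. Shift numbers are shares of 0.05 m and turn numbers shares of 8 degrees, none past 1 either way. Its arguments: {"type":"object","properties":{"series":{"type":"array"},"force":{"type":"number"}},"required":["series"]}

```bash
mkdir -p pics
cat > h.py <<'E'
import numpy as np, cv2, sys
from scipy.spatial.transform import Rotation as R
from station import ctrl, imaging
def grab(name, fn=None):
    o=ctrl.get_obs(); im=imaging.get_image(name)
    if fn: cv2.imwrite('pics/'+fn+'.png', im['color'])
    K=np.array([[im['fx'],0,im['cx']],[0,im['fy'],im['cy']],[0,0,1]])
    if 'extrinsics' in im: T=np.linalg.inv(np.array(im['extrinsics']))
    else:
        W=np.eye(4); W[:3,:3]=R.from_rotvec(o['tool_rot']).as_matrix(); W[:3,3]=o['tool_pos']
        T=W@np.array(im['hand_eye'])
    return im['color'],K,T
def onplane(uv,z,K,T):
    uv=np.atleast_2d(uv).astype(float); d=np.c_[uv,np.ones(len(uv))]@np.linalg.inv(K).T@T[:3,:3].T
    return T[:3,3]+d*((z-T[2,3])/d[:,2:])
def proj(P,K,T):
    p=(np.atleast_2d(P)-T[:3,3])@T[:3,:3]@K.T; return p[:,:2]/p[:,2:]
E
python3 - <<'E'
from h import *
a,_,T=grab('top','top0'); b,_,T2=grab('side','side0')
print(T.round(3),T2.round(3)); o=ctrl.get_obs(); print(o['tool_rot'],o['t'],R.from_rotvec(o['tool_rot']).as_matrix().round(3))
E
```

```text
[[-0.009 -0.99   0.143  0.466]
 [-1.     0.012  0.025 -0.005]
 [-0.027 -0.143 -0.989  0.892]
 [ 0.     0.     0.     1.   ]] [[-0.953 -0.214  0.215  0.426]
 [-0.303  0.7   -0.646  0.497]
 [-0.012 -0.681 -0.732  0.569]
 [ 0.     0.     0.     1.   ]]
[-3.10929680e+00 -4.36263555e-01  5.98033367e-05] 0.1 [[ 0.961  0.275 -0.   ]
 [ 0.275 -0.961  0.002]
 [ 0.    -0.002 -1.   ]]
```

View pics/top0.png

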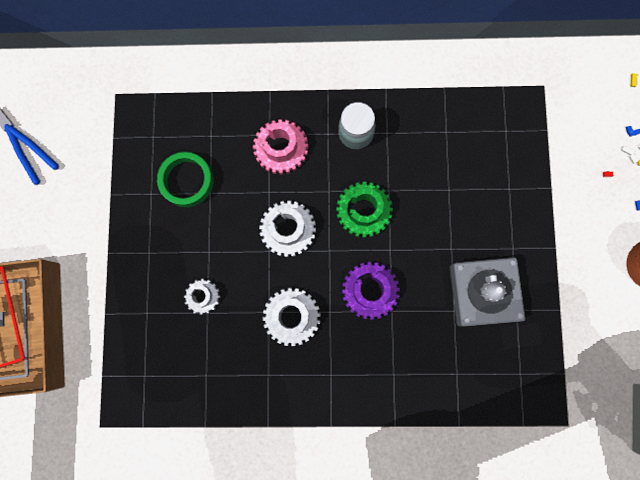

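View pics/side0.png

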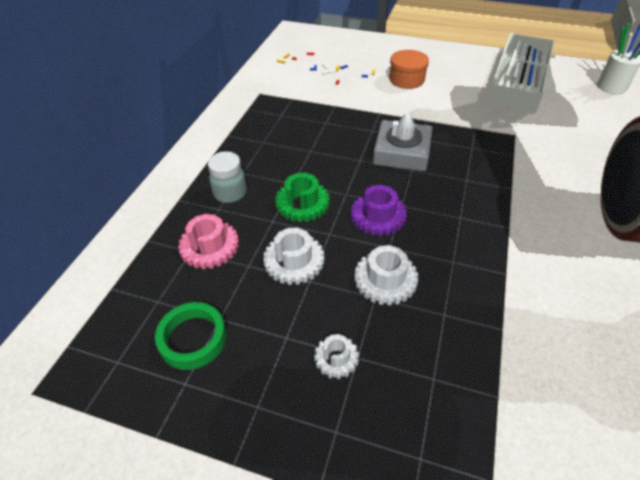

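Top view candidates: silver cogs at (287,227) and (291,317), small silver at (201,296), and pink (280,146), green (364,209) and purple (370,290) look-alikes. In the side view, the silver cog at (294,252), which is the top view's (287,227), shows a slot in its boss. The one at (387,270) looks closed. The drive is at (489,291) in the top view. I'll check the choice in one crop.

Run:
```python
from h import *
a=cv2.imread('pics/top0.png'); b=cv2.imread('pics/side0.png')
f=lambda im,u,v,r=33:cv2.resize(im[v-r:v+r,u-r:u+r],(390,290) if 0 else (290,290),interpolation=cv2.INTER_CUBIC)
cv2.imwrite('pics/c1.png',np.vstack([np.hstack([f(a,287,227),f(a,489,291,40)]),np.hstack([f(b,294,255),f(b,404,140,40)])]))
_,K,T=grab('top')
for n,u,v,z in [('cog boss',287,225,.044),('cogdisc',287,228,.012),('drive',489,292,.036)]: print(n,onplane((u,v),z,K,T).round(3))
```

```text
cog boss [[0.615 0.065 0.044]]
cogdisc [[0.616 0.068 0.012]]
drive [[ 0.507 -0.248  0.036]]
```

View pics/c1.png

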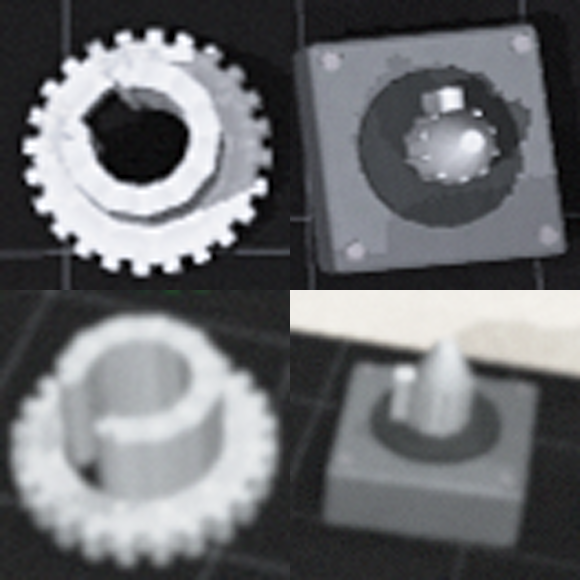

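The crop confirms it: the cog at top (287,227) has a boss slot pointing up-left, and the side view shows the same gap. The drive's spline block sits at the upper side of the hub, around top (493,279). I'll go over the drive on the way to the cog and look with the wrist camera.

```bash
cat >> h.py <<'E'
def to(x,y,z,yaw=None):
    o=ctrl.get_obs(); M=R.from_rotvec(o['tool_rot']).as_matrix()
    d=M.T@(np.array([x,y,z])-o['tool_pos'])
    y0=np.degrees(np.arctan2(M[1,0],M[0,0]))
    print('t',round(o['t'],2),'pos',np.round(o['tool_pos'],4),'yaw',y0.round(2),'q6',round(o['q'][5],2),'shift units',(d/.05).round(2), 'tilt',np.degrees(np.arccos(-M[2,2])).round(2))
    if yaw is not None:
        print('az units',round(-((yaw-y0+180)%360-180)/8,3))
E
python3 - <<'E'
from h import *
im=imaging.get_image('wrist'); print(np.array(im['hand_eye']).round(3),im['fx'])
to(.507,-.248,.26,0); to(.615,.066,.23,45)
E
```

```text
[[-0.    -0.96  -0.28   0.071]
 [ 1.    -0.     0.    -0.   ]
 [-0.    -0.28   0.96  -0.142]
 [ 0.     0.     0.     1.   ]] 390.75773857606487
t 0.2 pos [ 0.1719 -0.6005  0.2305] yaw 15.98 q6 -0.12 shift units [ 8.38 -4.93 -0.58] tilt 0.07
az units 1.997
t 0.2 pos [ 0.1719 -0.6005  0.2305] yaw 15.98 q6 -0.12 shift units [ 12.19 -10.38   0.03] tilt 0.07
az units -3.628
```

Emit:
{"op": "play_rows", "data": {
  "series": [
    [1, [1, -0.6, -0.07], [0, 0, 0]],
    [1, [1, -0.6, -0.07], [0, 0, 0]],
    [1, [1, -0.6, -0.07], [0, 0, 0]],
    [1, [1, -0.6, -0.07], [0, 0, 0]],
    [1, [1, -0.6, -0.07], [0, 0, 0]],
    [1, [1, -0.6, -0.07], [0, 0, 0]],
    [1, [1, -0.6, -0.07], [0, 0, 0]],
    [1, [1, -0.6, -0.07], [0, 0, 0]]
  ]
}}

```text
t: 1.2
tool_pos: [0.4915, -0.2584, 0.2594]
tool_rot: [3.111, 0.436, 0.0]
contact_force: [0.2, -0.9, 0.2]
opening: 0.0852
grip_force: 0.0
```

Run:
```python
from h import *
a,K,T=grab('wrist','wd'); np.savez('wd.npz',K=K,T=T)
to(.507,-.248,.26,0); to(.615,.066,.23,45)
```

```text
t 1.25 pos [ 0.4953 -0.2535  0.2599] yaw 16.31 q6 0.68 shift units [ 0.26 -0.04 -0.  ] tilt 0.32
az units 2.039
t 1.25 pos [ 0.4953 -0.2535  0.2599] yaw 16.31 q6 0.68 shift units [ 4.09 -5.46  0.63] tilt 0.32
az units -3.586
```

View pics/wd.png

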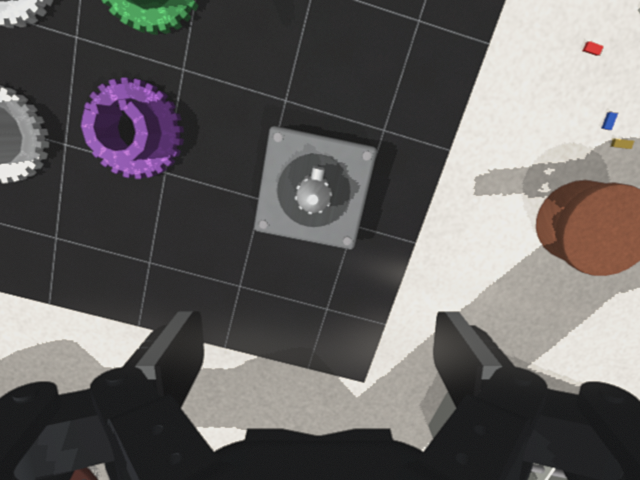

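Wrist view: drive centred near (315,189), bolt heads at about (278,137), (368,155), (350,242) and (265,226), and the spline top at (317,172).

Run:
```python
from h import *
a,K,T=grab('wrist','wd2')
g=cv2.cvtColor(a,cv2.COLOR_BGR2GRAY)
b=onplane([(278,137),(368,155),(350,242),(265,226)],.037,K,T); c=b.mean(0)
print('bolts',c.round(4), [np.degrees(np.arctan2(*(b[j]-b[i])[1::-1])).round(1) for i,j in((0,1),(1,2),(2,3),(3,0))],[np.linalg.norm(b[j]-b[i]).round(4) for i,j in((0,1),(1,2),(2,3),(3,0))])
# flange: dark disc
hsv=cv2.cvtColor(a,cv2.COLOR_BGR2HSV)
m=np.zeros_like(g); cv2.fillConvexPoly(m,proj(b,K,T).astype(np.int32),255)
print('spline bright pix')
br=((g>150)&(m>0)).astype(np.uint8); n,l,s,ce=cv2.connectedComponentsWithStats(br)
for i in range(1,n):
    if s[i,4]>15: print(s[i],ce[i].round(1),onplane(ce[i],.068,K,T).round(4))
cv2.imwrite('pics/wd3.png',cv2.resize(a[115:260,240:390],(600,580),interpolation=cv2.INTER_CUBIC))
to(.507,-.248,.26,0); to(.615,.066,.23,45)
```

```text
bolts [ 0.5133 -0.2445  0.037 ] [np.float64(-84.7), np.float64(-173.7), np.float64(95.3), np.float64(6.1)] [np.float64(0.083), np.float64(0.0834), np.float64(0.0833), np.float64(0.0834)]
spline bright pix
[279 139   9  10  68] [282.7 143.8] [[ 0.5477 -0.2068  0.068 ]]
[316 175  12  13 108] [321.5 181.1] [[ 0.5274 -0.2463  0.068 ]]
[300 192  24  24 388] [311.3 204.4] [[ 0.5058 -0.2434  0.068 ]]
t 1.3 pos [ 0.4932 -0.2562  0.2596] yaw 16.36 q6 0.67 shift units [ 0.31 -0.08 -0.01] tilt 0.1
az units 2.045
t 1.3 pos [ 0.4932 -0.2562  0.2596] yaw 16.36 q6 0.67 shift units [ 4.15 -5.5   0.6 ] tilt 0.1
az units -3.58
```

View pics/wd3.png

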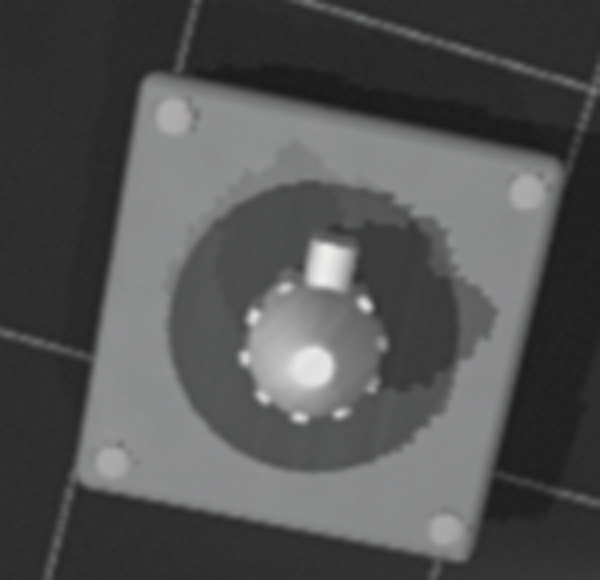

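Close crop: drive bolts sharpen to (283.8,144.3), (371.5,163), (350.8,247.5) and (268.3,230.5), with the spline top at about (322.5,181.2). I'll recompute with this settled frame while moving on to the cog.

Run:
```python
from h import *
a,K,T=grab('wrist','wd4')
w2=cv2.imread('pics/wd2.png').astype(float); print('frame diff',np.abs(w2-a).mean())
b=onplane([(283.75,144.25),(371.5,163),(350.75,247.5),(268.25,230.5)],.037,K,T); c=b.mean(0)
ang=[np.degrees(np.arctan2(*(b[j]-b[i])[1::-1])).round(1)%90 for i,j in((0,1),(1,2),(2,3),(3,0))]
s=onplane((321.8,181.1),.068,K,T)[0]
print(c.round(4),ang,s.round(4),np.degrees(np.arctan2(*(s-c)[1::-1])))
to(.615,.066,.23,45)
```

```text
frame diff 7.538362630208334
[ 0.5059 -0.2524  0.037 ] [np.float64(4.599999999999994), np.float64(4.300000000000011), np.float64(4.299999999999997), np.float64(4.5)] [ 0.525  -0.2497  0.068 ] 8.171969134702751
t 1.35 pos [ 0.4918 -0.258   0.2593] yaw 16.24 q6 0.67 shift units [ 4.18 -5.53  0.59] tilt 0.0
az units -3.595
```

Emit:
{"op": "play_rows", "data": {
  "series": [
    [1, [0.6, -0.8, 0], [0, 0, 0]],
    [1, [0.6, -0.8, 0.1], [0, 0, 0]],
    [1, [0.6, -0.8, 0.1], [0, 0, 0]],
    [1, [0.6, -0.8, 0.1], [0, 0, 0]],
    [1, [0.6, -0.8, 0.1], [0, 0, 0]],
    [1, [0.6, -0.8, 0.1], [0, 0, 0]],
    [1, [0.6, -0.8, 0.1], [0, 0, 0]],
    [1, [0, 0, 0], [0, 0, 0]]
  ]
}}

```text
t: 2.35
tool_pos: [0.6153, 0.0683, 0.2281]
tool_rot: [-3.11, -0.44, 0.003]
contact_force: [-0.3, 0.4, -0.3]
opening: 0.0858
grip_force: 0.0
```

Emit:
{"op": "play_rows", "data": {
  "series": [
    [1, [0, 0, 0], [0, 0, -0.9]],
    [1, [0, 0, 0], [0, 0, -0.9]],
    [1, [0, 0, 0], [0, 0, -0.9]],
    [1, [0, 0, 0], [0, 0, -0.9]],
    [1, [0, 0, 0], [0, 0, 0]],
    [1, [0, 0, 0], [0, 0, 0]]
  ]
}}

```text
t: 3.1
tool_pos: [0.6152, 0.0658, 0.2293]
tool_rot: [2.907, 1.192, -0.0]
contact_force: [0.3, -0.2, -0.2]
opening: 0.0854
grip_force: 0.0
```

Run:
```python
from h import *
a,K,T=grab('wrist','wc'); np.savez('wc.npz',K=K,T=T)
to(.615,.066,.23,45)
```

```text
t 3.15 pos [0.6153 0.0661 0.2293] yaw 44.63 q6 0.78 shift units [-0.   -0.   -0.01] tilt 0.01
az units -0.046
```

View pics/wc.png

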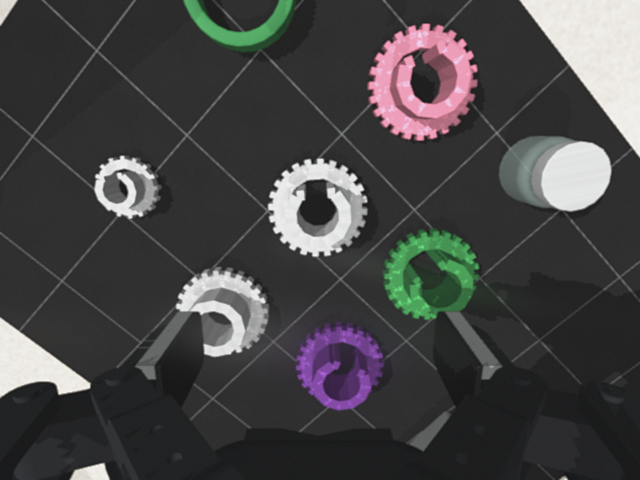

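The wrist view shows the keyed cog at (318,207) with its slot straight up at (317,187). The other cogs clear the fingers: the nearest are green (430,275) and plain (225,310).

Run:
```python
from h import *
a=cv2.imread('pics/wc.png'); d=np.load('wc.npz'); K,T=d['K'],d['T']
h=cv2.cvtColor(a,cv2.COLOR_BGR2HSV); m=((h[...,2]>95)&(h[...,1]<50)).astype(np.uint8)
n,l,s,ce=cv2.connectedComponentsWithStats(m)
i=min(range(1,n),key=lambda i:np.hypot(*(ce[i]-(318,207)))+1e3*(s[i,4]<1500)); print(s[i],ce[i])
c,_=cv2.findContours((l==i).astype(np.uint8),cv2.RETR_CCOMP,cv2.CHAIN_APPROX_NONE)
for k in c:
    if len(k)<30: continue
    for z in (.009,.044):
        P=onplane(k[:,0],z,K,T)[:,:2]; (x,y),r=cv2.minEnclosingCircle(((P-[.6,.06])*1e3).astype(np.float32)); print(len(k),z,x/1e3+.6,y/1e3+.06,r)
cv2.imwrite('pics/wc2.png',cv2.resize(a[147:267,258:378],(600,600),interpolation=cv2.INTER_CUBIC))
```

```text
[ 258  154  110  106 5978] [317.18919371 207.74506524]
429 0.009 0.6122202987670898 0.0709919023513794 52.12648010253906
429 0.044 0.6174252529144287 0.07535168743133544 47.08747482299805
150 0.009 0.6167848129272461 0.07323106956481934 26.24618148803711
150 0.044 0.6215485191345215 0.07737439727783203 23.70899772644043
```

View pics/wc2.png

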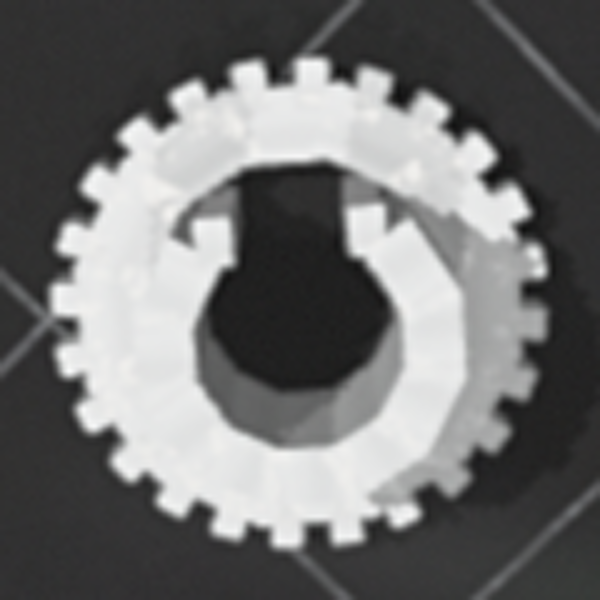

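The close crop shows the bore rim at z=44 mm centred at crop (300,342), which is pixel (318,215.4). The slot's inner corners are at crop (237,265)/(233,215) and (350,255)/(347,207). The disc's outer circle is centred at crop (299,302), pixel (317.8,207.4).

Run:
```python
from h import *
d=np.load('wc.npz'); K,T=d['K'],d['T']; f=lambda p:np.array(p)/5+[258,147]
bc=onplane(f((300,342)),.044,K,T)[0]; dc=onplane(f((299,302)),.011,K,T)[0]
e=onplane(f([(237,265),(233,215),(350,255),(347,207)]),.044,K,T)
A=lambda v:np.degrees(np.arctan2(v[1],v[0])).round(1)
print(bc.round(4),dc.round(4),'slot dir',A(e.mean(0)-bc),A(e[1]-e[0]),A(e[3]-e[2]),'width',np.linalg.norm(e[0]-e[2]))
c=(bc+dc)/2; to(c[0],c[1],.10,48.5); to(c[0],c[1],.016)
```

```text
[0.6176 0.0685 0.044 ] [0.618  0.0692 0.011 ] slot dir 48.9 48.6 48.5 width 0.019106411292235382
t 3.15 pos [0.6153 0.0661 0.2293] yaw 44.63 q6 0.78 shift units [ 0.08 -0.    2.59] tilt 0.01
az units -0.483
t 3.15 pos [0.6153 0.0661 0.2293] yaw 44.63 q6 0.78 shift units [ 0.08 -0.    4.27] tilt 0.01
```

Emit:
{"op": "play_rows", "data": {
  "series": [
    [1, [0.08, 0, 0.2], [0, 0, 0]],
    [1, [0, 0, 0.9], [0, 0, -0.48]],
    [1, [0, 0, 0.9], [0, 0, 0]],
    [1, [0, 0, 0.8], [0, 0, 0]],
    [1, [0, 0, 0.7], [0, 0, 0]],
    [1, [0, 0, 0.4], [0, 0, 0]],
    [1, [0, 0, 0.34], [0, 0, 0]],
    [1, [0, 0, 0], [0, 0, 0]]
  ]
}}

```text
t: 4.15
tool_pos: [0.6176, 0.0698, 0.0163]
tool_rot: [-2.862, -1.293, 0.003]
contact_force: [-0.5, 0.0, 0.6]
opening: 0.0854
grip_force: 0.0
```

Emit:
{"op": "play_rows", "data": {
  "series": [
    [0.5, [0, 0, 0], [0, 0, 0]],
    [0.3, [0, 0, 0], [0, 0, 0]],
    [0.3, [0, 0, 0], [0, 0, 0]],
    [0.3, [0, 0, 0], [0, 0, 0]],
    [0.3, [0, 0, 0], [0, 0, 0]],
    [0.3, [0, 0, 0], [0, 0, 0]]
  ],
  "force": 50
}}

```text
t: 4.9
tool_pos: [0.6198, 0.0698, 0.0194]
tool_rot: [2.862, 1.292, 0.005]
contact_force: [-0.3, -0.9, 5.6]
opening: 0.0551
grip_force: 55.5
```

Emit:
{"op": "play_rows", "data": {
  "series": [
    [0.3, [0, 0, -0.4], [0, 0, 0]],
    [0.3, [0, 0, -0.6], [0, 0, 0]],
    [0.3, [0, 0, -0.8], [0, 0, 0.5]],
    [0.3, [0, 0, -0.8], [0, 0, 1]],
    [0.3, [0, 0, -0.8], [0, 0, 1]],
    [0.3, [0, 0, -0.2], [0, 0, 1]],
    [0.3, [0, 0, 0], [0, 0, 1]],
    [0.3, [0, 0, 0], [0, 0, 1]]
  ]
}}

```text
t: 5.9
tool_pos: [0.6178, 0.0698, 0.1981]
tool_rot: [3.139, 0.119, 0.0]
contact_force: [-0.0, 0.7, -0.9]
opening: 0.0554
grip_force: 54.8
```

Run:
```python
from h import *
to(.44,-.255,.20,4.5)
```

```text
t 5.9 pos [0.6178 0.0698 0.1981] yaw 4.35 q6 1.49 shift units [-4.04  6.21 -0.04] tilt 0.01
az units -0.019
```

Emit:
{"op": "play_rows", "data": {
  "series": [
    [0.3, [-0.3, 0.5, 0], [0, 0, 0]],
    [0.3, [-0.6, 0.95, 0], [0, 0, 0]],
    [0.3, [-0.6, 0.95, 0], [0, 0, 0]],
    [0.3, [-0.6, 0.95, 0], [0, 0, 0]],
    [0.3, [-0.6, 0.95, 0], [0, 0, 0]],
    [0.3, [-0.6, 0.95, 0], [0, 0, 0]],
    [0.3, [-0.6, 0.7, 0], [0, 0, 0]],
    [0.3, [-0.2, 0.26, 0], [0, 0, 0]]
  ]
}}

```text
t: 6.9
tool_pos: [0.4372, -0.2577, 0.1977]
tool_rot: [3.139, 0.122, -0.0]
contact_force: [0.7, 0.9, -2.6]
opening: 0.0546
grip_force: 54.8
```

Emit:
{"op": "play_rows", "data": {
  "series": [
    [0.3, [0, 0, 0], [0, 0, 0]],
    [0.3, [0, 0, 0], [0, 0, 0]],
    [0.3, [0, 0, 0], [0, 0, 0]]
  ]
}}

```text
t: 7.28
tool_pos: [0.4395, -0.2552, 0.1973]
tool_rot: [-3.139, -0.129, 0.0]
contact_force: [-0.4, 0.7, -1.4]
opening: 0.0551
grip_force: 54.8
```

Run:
```python
from h import *
a,K,T=grab('wrist','wp'); np.savez('wp.npz',K=K,T=T)
to(.506,-.252,.15,4.5)
```

```text
t 7.33 pos [ 0.4394 -0.2553  0.1973] yaw 4.72 q6 0.82 shift units [1.33 0.04 0.95] tilt 0.02
az units 0.027
```

View pics/wp.png

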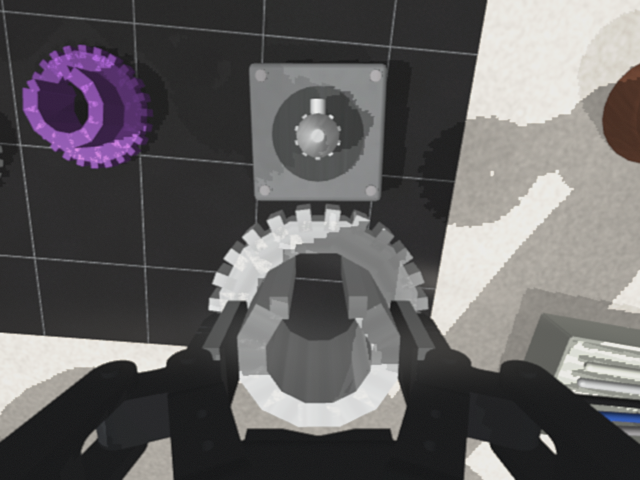

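Wrist view: the cog is held with its slot straight up (edges at about 289 and 349 near row 305, bore rear at row 403). The drive is centred at about (318,133), with bolts near (260,75), (376,75), (371,191) and (264,191) and the spline top at (318,106).

Run:
```python
from h import *
a=cv2.imread('pics/wp.png'); d=np.load('wp.npz'); K,T=d['K'],d['T']
g=cv2.cvtColor(a,cv2.COLOR_BGR2GRAY).astype(float)
P=[]
for u,v in [(260,75),(376,75),(371,191),(264,191)]:
    w=g[v-7:v+8,u-7:u+8]; m=w>np.median(w)+15; ys,xs=np.nonzero(m); P.append((u-7+xs.mean(),v-7+ys.mean()))
b=onplane(P,.037,K,T); c=b.mean(0); A=lambda v:np.degrees(np.arctan2(v[1],v[0])).round(1)
w=g[92:118,308:330]>170; ys,xs=np.nonzero(w); sp=(308+xs.mean(),92+ys.mean()); s=onplane(sp,.068,K,T)[0]
print(np.round(P,1),c.round(4),[A(b[j]-b[i])%90 for i,j in((0,1),(1,2),(2,3),(3,0))],[np.linalg.norm(b[j]-b[i]).round(4) for i,j in((0,1),(1,2))],sp,s.round(4),'spl',A(s-c),np.linalg.norm((s-c)[:2]))
o=ctrl.get_obs(); M=R.from_rotvec(o['tool_rot']).as_matrix()
for n,p in [('rear bore',(318,403)),('boreL',(265,345)),('boreR',(372,345)),('rear boss',(318,427)),('slotL',(289,305)),('slotR',(349,305))]:
    q=onplane(p,.222,K,T)[0]; print(n,((q-o['tool_pos'])@M*1e3).round(1))
to(c[0],c[1],.15,4.5)
```

```text
[[260.   75. ]
 [375.   75.2]
 [370.4 190.5]
 [264.1 190.1]] [ 0.5088 -0.2485  0.037 ] [np.float64(4.599999999999994), np.float64(4.599999999999994), np.float64(4.5), np.float64(4.6)] [np.float64(0.0821), np.float64(0.0823)] (np.float64(316.5029239766082), np.float64(105.81286549707602)) [ 0.5272 -0.2465  0.068 ] spl 6.2 0.018518454266663
rear bore [-20.3  -0.5 -24.7]
boreL [  2.7 -18.3 -24.7]
boreR [  2.7  17.7 -24.7]
rear boss [-30.5  -0.5 -24.7]
slotL [ 17.4  -9.9 -24.7]
slotR [ 17.4   9.6 -24.7]
t 7.33 pos [ 0.4394 -0.2553  0.1973] yaw 4.72 q6 0.82 shift units [ 1.39 -0.02  0.95] tilt 0.02
az units 0.027
```

Emit:
{"op": "play_rows", "data": {
  "series": [
    [0.3, [0.5, 0, 0], [0, 0, 0]],
    [0.3, [0.7, 0, 0], [0, 0, 0]],
    [0.3, [0.24, -0.01, 0.2], [0, 0, 0]],
    [0.3, [0, 0, 0.6], [0, 0, 0]],
    [0.3, [0, 0, 0.5], [0, 0, 0]],
    [0.3, [0, 0, 0.2], [0, 0, 0]],
    [0.3, [0, 0, 0], [0, 0, 0]],
    [0.3, [0, 0, 0], [0, 0, 0]]
  ]
}}

```text
t: 8.32
tool_pos: [0.5112, -0.2504, 0.1236]
tool_rot: [3.138, 0.126, 0.003]
contact_force: [-0.1, -0.0, -1.0]
opening: 0.0547
grip_force: 54.8
```

Run:
```python
from h import *
a,K,T=grab('wrist','wq'); np.savez('wq.npz',K=K,T=T)
b,_,_=grab('top','tq')
cv2.imwrite('pics/wq2.png',np.hstack([a[150:450,150:490],cv2.resize(b[240:340,440:540],(300,300),interpolation=cv2.INTER_CUBIC)]))
to(.5111,-.2487,.0594,4.6)
```

```text
t 8.43 pos [ 0.5113 -0.2505  0.1238] yaw 4.61 q6 0.9 shift units [-0.   -0.04  1.29] tilt 0.14
az units 0.001
```

View pics/wq2.png

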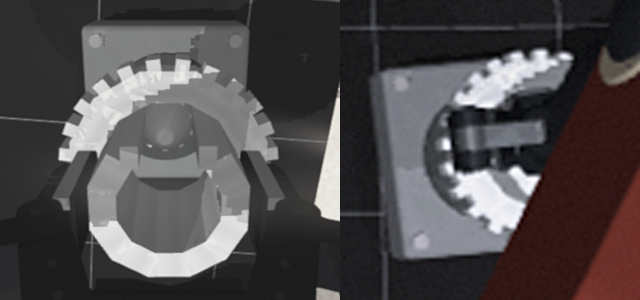

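The hub nose shows through the slot at crop (168,125), centred sideways between the slot edges (136 and 201). I'll go down gently.

Emit:
{"op": "play_rows", "data": {
  "series": [
    [0.3, [0, -0.04, 0.2], [0, 0, 0]],
    [0.3, [0, 0, 0.2], [0, 0, 0]],
    [0.3, [0, 0, 0.2], [0, 0, 0]],
    [0.3, [0, 0, 0.1], [0, 0, 0]],
    [0.3, [0, 0, 0], [0, 0, 0]]
  ]
}}

```text
t: 9.05
tool_pos: [0.51, -0.2477, 0.0865]
tool_rot: [-3.138, -0.126, 0.002]
contact_force: [0.3, -0.2, -0.9]
opening: 0.0552
grip_force: 54.8
```

Emit:
{"op": "play_rows", "data": {
  "series": [
    [0.3, [0, 0, 0.15], [0, 0, 0]],
    [0.3, [0, 0, 0.15], [0, 0, 0]],
    [0.3, [0, 0, 0.1], [0, 0, 0]],
    [0.3, [0, 0, 0], [0, 0, 0]]
  ]
}}

```text
t: 9.55
tool_pos: [0.51, -0.2477, 0.0665]
tool_rot: [-3.138, -0.126, 0.002]
contact_force: [-0.7, -0.2, -1.1]
opening: 0.055
grip_force: 54.8
```

Cog underside is at about 47 mm with no contact, so it's past the spline top. I'll go the last few millimetres.

Emit:
{"op": "play_rows", "data": {
  "series": [
    [0.3, [0, 0, 0.08], [0, 0, 0]],
    [0.3, [0, 0, 0.06], [0, 0, 0]],
    [0.3, [0, 0, 0.03], [0, 0, 0]],
    [0.3, [0, 0, 0], [0, 0, 0]]
  ]
}}

```text
t: 10.05
tool_pos: [0.5105, -0.248, 0.0594]
tool_rot: [3.139, 0.127, -0.0]
contact_force: [-2.7, 1.3, 3.0]
opening: 0.0552
grip_force: 55.2
```

The tool reached the predicted height and contact has begun, so the cog is seated. Releasing and backing off.

Emit:
{"op": "play_rows", "data": {
  "series": [
    [0.8, [0, 0, 0], [0, 0, 0]],
    [1, [0, 0, 0], [0, 0, 0]],
    [1, [0, 0, 0], [0, 0, 0]],
    [1, [0, 0, 0], [0, 0, 0]],
    [1, [0, 0, -0.3], [0, 0, 0]],
    [1, [0, 0, -0.7], [0, 0, 0]],
    [1, [0, 0, -0.9], [0, 0, 0]],
    [1, [0, 0, -0.9], [0, 0, 0]]
  ]
}}

```text
t: 11.05
tool_pos: [0.5104, -0.2479, 0.2013]
tool_rot: [3.138, 0.126, 0.001]
contact_force: [0.6, 0.2, -0.9]
opening: 0.085
grip_force: 0.0
```

Emit:
{"op": "play_rows", "data": {
  "series": [
    [1, [-0.8, 0, -0.3], [0, 0, 0]],
    [1, [-0.8, 0, 0], [0, 0, 0]],
    [1, [0, 0, 0], [0, 0, 0]],
    [1, [0, 0, 0], [0, 0, 0]]
  ]
}}

```text
t: 11.55
tool_pos: [0.431, -0.2546, 0.2148]
tool_rot: [3.138, 0.126, 0.002]
contact_force: [-0.1, -0.2, -0.4]
opening: 0.0857
grip_force: 0.0
```

Run:
```python
from h import *
a,K,T=grab('wrist','wf'); b,_,_=grab('side','sf')
c=proj((.509,-.2485,.06),K,T)[0].astype(int); print(c)
u,v=np.clip(c,100,[540,380])
cv2.imwrite('pics/f.png',np.hstack([cv2.resize(a[v-100:v+100,u-100:u+100],(400,400),interpolation=cv2.INTER_CUBIC),cv2.resize(b[85:185,354:454],(400,400),interpolation=cv2.INTER_CUBIC)]))
```

```text
[318 123]
```

View pics/f.png

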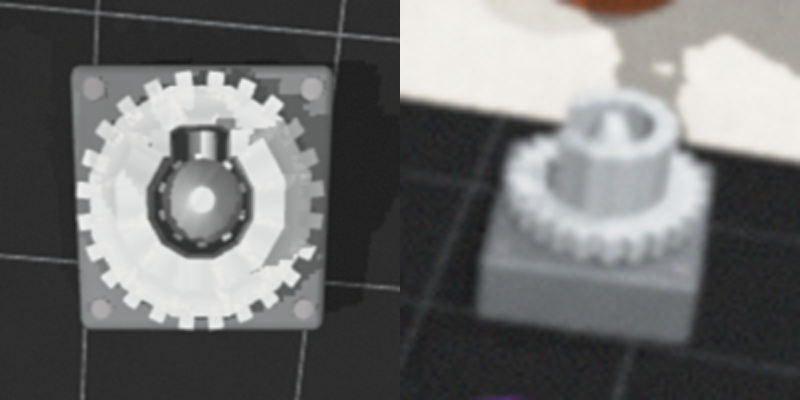

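The cog lies flat on the flange with the hub centred in its bore at crop (200,198). The spline sits in the keyway at (200,143), and the gripper is clear.

```bash
python3 -c "
from station import ctrl
print(ctrl.finish_job())"
```

```text
the job is handed in; nothing more can be done
None
```

The keyed cog is on the drive hub, flat on the flange with its keyway over the master spline. I let go, backed the gripper clear and handed the job in at about 12 s; the hand-in returned no verdict.

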